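Pack the flower-maker's kit caddy

ROBOT

A 6-joint arm with a two-finger parallel gripper is mounted at the origin on the work surface. World frame = base frame: x ahead of the robot, y to its left, z up, the work surface at z = 0. Lengths are in m, angles in rad, forces in N, time in s.
With the tool pointing down it reaches from about 0.25 to 0.725 m from the base axis. Payload 4 kg.
Tool frame: the origin (TCP) lies on the centre line of the jaws, within the pads' length; the fingertips stand 22 mm ahead of it and the grasp point (between the pads) lies 3 mm ahead of it; z points along the fingers, y is the line along which they close (so a half turn about z gives the same grasp; the last joint's range is limited). The gripper opens to 85 mm and grips with 20 to 120 N. Pads are 22 mm wide; open, the fingers measure 114 mm over their backs; the gripper's body (76 mm by 85 mm) begins 54 mm behind the grasp point. The pads swing forward as they close: fully open they stand 13 mm farther back than shut.
Start: joints at [-1.325, 0.241, 0.005, 1.335, 0, 1.571], TCP at [0.122, -0.485, 0.253] pointing down, gripper open.
Joint ranges: [-2.72, 2.72], [-1.05, 1.87], [-1.09, 1.28], [-1.99, 2.15], [-1.42, 1.44], [-3.14, 3.14]. Speed limits (rad/s): [2.79, 2.79, 3.14, 3.14, 3.14, 3.14].

INTERFACE

Orientations are given as a unit quaternion [x, y, z, w].
In Python, from workcell import bot gives the robot as it stands.
- The arm moves only by the shell command python3 -m inch 'ROWS'. ROWS is JSON, one flat list of numbers, 7 for each row, row after row: the shift along the world's x, y, z in mm, then the turn, a rotation vector about the world's x, y, z in rad, then the opening in per cent of the stroke, from 0 (shut) to 100 (fully open). A call has 1 to 8 rows; each row is the pose to reach, as a shift and turn from the pose commanded when the call began; what a row does not reach only later rows make up. A row lasts 1/12 s, in which the tool goes at most 41.7 mm and 7.16 degrees, less where a joint would pass 70% of its speed; a pose out of reach is approached as far as the arm can. A call with a gripper value outside its range is refused whole. The fingers move at their own pace and stop on an object; the grip force is fixed at half the most. Time passes only in rows, so rows that repeat a pose let the fingers close. It gives the time, the measured TCP pose, the force, the opening and the grip force at its end, in the units of the state.
- bot.get_obs(): the state, without advancing time (a new reading comes with each control period).
- bot.camera(name): name is "scene" or "top"; returns the picture (384x512x3 uint8, blue, green, red); there is no depth.
- bot.camera_info(name): a dict with "intrinsics" (3x3 intrinsics, pixels), "distortion" ([k1, k2, p1, p2, k3] as OpenCV has them; the pictures are not rectified), "camera_from_world" (4x4, takes a point from world to camera coordinates). Camera axes: x right, y down, z forward; pixel columns grow to the right and rows downward; lengths in m; the calibration is good to about 2 mm. A picture is of the moment at which its call begins. camera_info takes no time and is no camera call.
- bot.job_done(): hands the job in; it is judged then, once.
Trained networks look in the newest picture that a camera, given by its name, has taken for a name from the list of things; names that differ only in an ending like _2 or _b are one class to them, and where a whole thing is asked for, a point or a joint stands for the part that bears it (a point fixed in the world has none). Each returns a list of dicts, best first, with "confidence" (0 to 1); they miss things now and then, are a little off and sometimes report something else, mostly with a low value. They report only what shows in the picture. A call takes as long as a camera call. They do not tell look-alikes from the thing itself.
- bot.silhouettes(camera, target): "mask" (384x512 bool, what is visible of it) and "uv" ([column, row] in pixels, amid what is visible of it).
- bot.spot_point(camera, target): "uv" ([column, row] in pixels: a listed point, or the origin of a listed thing).
The state is a dict: "clock": time; "joint_pos": joint angles; "joint_vel": joint speeds; "tau": joint torques, N m; "eef_pos": TCP position; "tool_rot": TCP orientation; "ft_force": force on the tool from outside, world axes, zero at the start; "ft_torque": the same for the moment, N m; "grip_width": finger opening in m; "grasp_force": force on a finger pad.
Only numpy, scipy, OpenCV 4.12 (cv2) and the standard library are available. Lean on these libraries where they do the work, as an engineer would, in place of code of your own. Each camera call takes 0.05 s, during which the arm holds its last target. There are 200 camera calls.

TASK

Pack the flower-making kit into the plywood caddy: stand the glue bottle with the thin pointed nozzle upright in the narrow round cup, set the lever punch upright in the square bin, the bead jar upright in the wide low dish, and slip the roll of tape down over the post. The bottle with the broad flat cap and the cord spool with the closed face do not belong to the kit: leave them standing where they are.

Things in the scene. Friction and masses are not known exactly. Their poses are not given: they have to be found in the camera images.
- glue_mid (a point): Glue bottle, wanted: white plastic, round, 35 mm diameter, straight-sided from 2 to 56 mm above its foot, then a shoulder and a thin pointed black nozzle; 88 mm tall in all, about 50 g. Point: on its axis, half-way up (44 mm above its foot); z is its axis, up.
- jar_mid (a point): Bead jar, wanted: clear round jar of white beads, 50 mm diameter, with a flat aluminium screw lid 52 mm in diameter (the top 15 mm); 60 mm tall, about 120 g. Point: on its axis, half-way up (30 mm); z up.
- punch_mid (a point): Lever punch for paper flowers, wanted: grey and white plastic block 62 mm long (its x), 42 mm wide (its y) and about 60 mm tall, a thumb lever with a small steel flower on top; about 150 g. Its flat sides, 40 to 42 mm apart across y, run from the foot to 46 mm up: grip it across them (lever above is 34 mm wide). Point: centre, 30 mm above its foot; z up.
- tape_mid (a point): Roll of tape, wanted: standing flat on its face, paper-coloured ring 56 mm outer diameter, open hole 26 mm diameter right through, brown core, 36 mm tall, about 50 g. Point: centre of the roll, half-way up (18 mm); z along its axis, up.
- lotion_mid (a point): Look-alike, not wanted: white bottle with the same 35 mm body as the glue but a broad flat black cap 29 mm in diameter; 86 mm tall. Point: on its axis, half-way up (43 mm); z up.
- spool_mid (a point): Look-alike, not wanted: spool of cord standing on end, 56 mm diameter, 36 mm tall like the tape roll, but with a closed white flange, paper label and only a small dark centre 8 mm across. Point: centre, half-way up (18 mm); z up.
- cup_floor (a point): Narrow round cup, the glue bottle's place: grey, 60 mm outer and 54 mm inner diameter, rim 22 mm above its inner floor. One of four grey holders, any of them in any quarter of the caddy, 104 mm from centre to centre; the caddy is a fixed square plywood tray 222 mm wide with a rim 24 mm above the table. Point: centre of the cup's inner floor (10 mm above the table); x and y along the caddy's sides, z up.
- bin_floor (a point): Square bin, the punch's place: grey, 94 mm outer and 88 mm inner width, rim 11 mm above its inner floor; another of the caddy's four holders. Point: centre of its inner floor (9 mm above the table); x and y along its sides, z up.
- dish_floor (a point): Wide low round dish, the jar's place: grey, 86 mm outer diameter at the rim, inner floor about 74 mm across, rim 10 mm above its inner floor; another of the caddy's four holders. Point: centre of its inner floor (10 mm above the table); z up.
- post_base (a point): Post, the tape roll's place: upright grey rod 10 mm in diameter, standing 41 mm high on a flat round foot 72 mm across; another of the caddy's four holders. The roll lies flat on the foot with the rod up through its hole. Point: on the rod's axis, at the top face of the foot (11 mm above the table); z up.
There are look-alikes about, which are no part of the job. Leave any green look-alike of the part that bears lotion_mid alone. What is shaped like the part that bears glue_mid but orange is not meant.

How it is judged:
At the end, for the whole second after the job is handed in: Each piece rests upright (7 degrees) on its holder's floor (5 mm): glue within 13 mm of the cup's centre, punch 28 mm of the bin's, jar 18 mm of the dish's, tape 12 mm of the post. Broad-capped bottle and spool stand upright within 20 mm of where they began (horizontal distance between glue_mid and cup_floor below 0.013 m and z of glue_mid in the frame of cup_floor between 0.039 and 0.049 m and angle between each of glue_mid, punch_mid, jar_mid, tape_mid, lotion_mid, spool_mid's own z axis and vertical below 0.12 rad and horizontal distance between punch_mid and bin_floor below 0.028 m and z of punch_mid in the frame of bin_floor between 0.025 and 0.035 m and horizontal distance between jar_mid and dish_floor below 0.018 m and z of jar_mid in the frame of dish_floor between 0.025 and 0.035 m and horizontal distance between tape_mid and post_base below 0.012 m and z of tape_mid in the frame of post_base between 0.013 and 0.023 m and distance of each of lotion_mid, spool_mid from where it was at the start of the episode below 0.02 m); the robot touches nothing.
It fails at once if the broad-capped bottle is knocked over or carried off (distance of lotion_mid from where it was at the start of the episode above 0.03 m or angle between lotion_mid's own z axis and vertical above 0.6 rad).
It fails at once if the cord spool is knocked over or carried off (distance of spool_mid from where it was at the start of the episode above 0.03 m or angle between spool_mid's own z axis and vertical above 0.6 rad).
It also fails if it takes over 128 s, if anything falls off the work surface, if the arm or the gripper's body presses on something with over 40 N, if the wrist force passes 120 N, or if a joint passes its speed limit or range.

## Working session

There is one attempt and no reset: what is moved stays moved. The work goes in short steps, Python scripts to look and compute and a shell command to move; the robot and the scene stay as the last step left them, time stands still between calls to the robot, and variables do not carry over. Pictures are saved under pics/ and viewed, at most 14 in all, crops included, and the job is handed in when it is done.

```bash
mkdir -p pics; ls
cat > h.py <<'E'
import numpy as np, cv2
from workcell import bot
def ray(cam,uv):
    I=bot.camera_info(cam);K=np.array(I["intrinsics"]);D=np.array(I["distortion"]);T=np.array(I["camera_from_world"])
    p=cv2.undistortPoints(np.array([[uv]],float),K,D)[0,0]
    R=T[:3,:3];c=-R.T@T[:3,3];d=R.T@np.array([p[0],p[1],1]);return c,d
def atz(cam,uv,z):
    c,d=ray(cam,uv);return c+d*(z-c[2])/d[2]
def proj(cam,P):
    I=bot.camera_info(cam);T=np.array(I["camera_from_world"])
    return cv2.projectPoints(np.array(P,float).reshape(-1,3),cv2.Rodrigues(T[:3,:3])[0],T[:3,3],np.array(I["intrinsics"]),np.array(I["distortion"]))[0][:,0]
E
cat > a.py <<'E'
from h import *
Z=dict(glue_mid=.044,jar_mid=.03,punch_mid=.03,tape_mid=.018,lotion_mid=.043,spool_mid=.018,cup_floor=.01,bin_floor=.009,dish_floor=.01,post_base=.011)
for c in("top","scene"):
    im=bot.camera(c);cv2.imwrite(f"pics/{c}0.png",cv2.resize(im,(800,600)))
    print(c,ray(c,(256,192))[0].round(3))
    for n in Z:
        for r in bot.spot_point(c,n)[:4]:
            print(n,round(r["confidence"],2),np.round(r["uv"],1),atz(c,r["uv"],Z[n])[:2].round(4))
E
python3 a.py; python3 -c "
from h import *
print(bot.get_obs())"
```

```text
pics
top [ 0.367 -0.038  0.933]
glue_mid 0.72 [222.3 237.3] [0.3856 0.0565]
glue_mid 0.57 [282.6 218.5] [ 0.4372 -0.0946]
glue_mid 0.18 [341.9 207.8] [ 0.4686 -0.2444]
jar_mid 0.77 [341.9 165.7] [ 0.5815 -0.249 ]
punch_mid 0.94 [341.6 211.4] [ 0.4609 -0.2468]
punch_mid 0.58 [281.4 219.4] [ 0.4359 -0.0925]
tape_mid 0.62 [384.6 215. ] [ 0.4559 -0.3601]
lotion_mid 0.78 [282.2 158.1] [ 0.595  -0.0912]
lotion_mid 0.74 [282.2 190.6] [ 0.509  -0.0926]
spool_mid 0.55 [376.4 167.2] [ 0.5825 -0.3426]
cup_floor 0.74 [184.7 198.3] [0.4865 0.1652]
bin_floor 0.98 [151.5 188.1] [0.5119 0.2565]
dish_floor 0.66 [157.7 154.7] [0.6045 0.2463]
post_base 0.75 [190.6 156.2] [0.6023 0.1559]
scene [ 0.942 -0.309  0.798]
glue_mid 0.82 [242.5 148.6] [0.3852 0.047 ]
glue_mid 0.63 [203.3 189.5] [ 0.4385 -0.0951]
glue_mid 0.61 [308.6 162.6] [0.5102 0.1545]
jar_mid 0.87 [175.4 273.9] [ 0.5802 -0.2455]
punch_mid 0.82 [148.9 230.9] [ 0.4587 -0.2461]
tape_mid 0.86 [107.4 257. ] [ 0.4596 -0.3493]
lotion_mid 0.9 [241.9 236.4] [ 0.5886 -0.0884]
lotion_mid 0.72 [224.2 213.4] [ 0.5191 -0.0891]
spool_mid 0.57 [130.2 301.2
[... 210 characters left out ...]
 1.1, 'joint_pos': array([-1.32501950e+00,  2.40573042e-01,  4.99259545e-03,  1.33521178e+00,
        2.20908482e-05,  1.57080727e+00]), 'joint_vel': array([-0.00092604, -0.00184082,  0.0006108 ,  0.00106386, -0.00068794,
       -0.00057337]), 'tau': array([-1.59375968e-04, -3.72224092e+01,  2.52693629e+01,  1.23342084e-03,
        7.01446538e-05,  8.65428348e-06]), 'eef_pos': array([ 0.12165884, -0.4849643 ,  0.25331711]), 'tool_rot': array([9.92459387e-01, 1.22573915e-01, 1.12134108e-05, 6.80472924e-07]), 'ft_force': array([-1.60475969e-01, -6.88186478e-01,  6.85273737e-04]), 'ft_torque': array([ 0.04699672,  0.02226626, -0.07960855]), 'grasp_force': 0.0, 'grip_width': 0.08525621193687467}
```

View pics/top0.png

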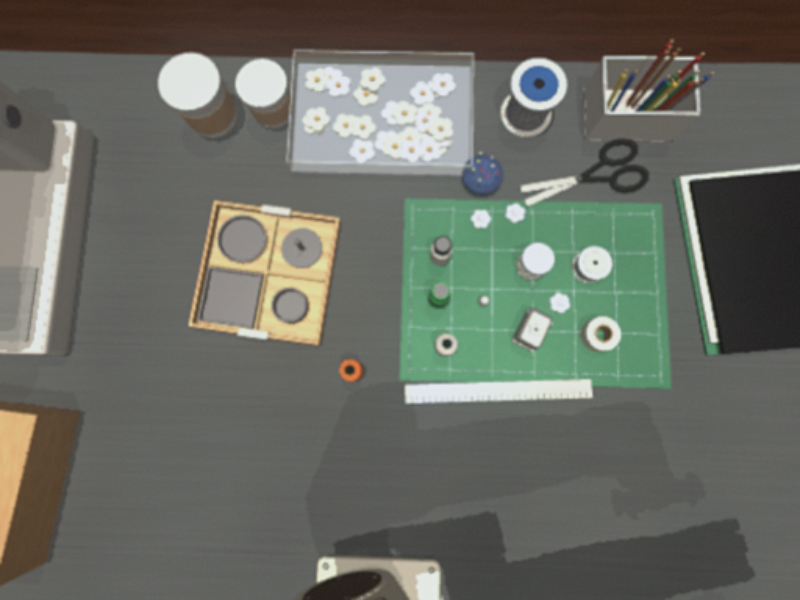

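View pics/scene0.png

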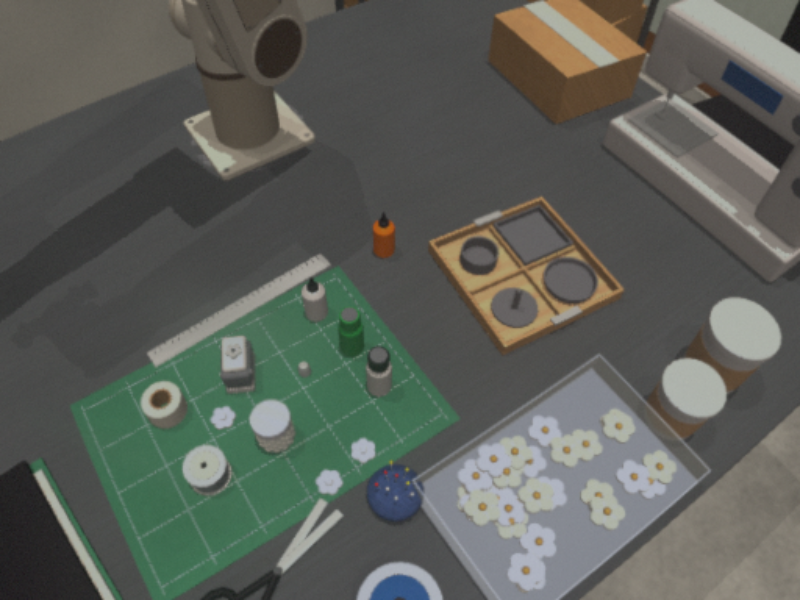

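The top view shows the wanted pieces on the green mat (800x600 px): glue (446,344), punch (534,328), tape (602,333) and jar (536,260). The look-alikes are the black-capped lotion (441,250), the green bottle (439,295), the spool (594,263) and the orange bottle (350,370). The caddy has dish (243,240), post (302,247), bin (231,296) and cup (290,305). The scene view agrees. I'll refine the positions by fitting the known shapes to both pictures.

```bash
cat > fit.py <<'E'
from h import *
from scipy.optimize import minimize
def cyl(*rz):
    a=np.linspace(0,2*np.pi,24,endpoint=False)
    return np.vstack([np.c_[r*np.cos(a),r*np.sin(a),0*a+z] for r,z in rz])
def box(lx,ly,z0,z1): return np.array([[sx*lx/2,sy*ly/2,z] for sx in(-1,1) for sy in(-1,1) for z in(z0,z1)])
SH=dict(glue_mid=cyl((.0175,0),(.0175,.056),(.003,.088)),lotion_mid=cyl((.0175,0),(.0175,.06),(.0145,.086)),
 jar_mid=cyl((.025,0),(.026,.045),(.026,.06)),tape_mid=cyl((.028,0),(.028,.036)),spool_mid=cyl((.028,0),(.028,.036)),
 punch_mid=np.vstack([box(.062,.042,0,.046),box(.055,.034,.046,.058)]),caddy=box(.222,.222,0,.024))
S=4
def render(cam,P):
    h=cv2.convexHull((proj(cam,P)*S).astype(np.float32)).astype(np.int32)
    m=np.zeros((384*S,512*S),np.uint8);cv2.fillConvexPoly(m,h,1);return m
def place(P,x): c,s=np.cos(x[2]),np.sin(x[2]);return P@np.array([[c,s,0],[-s,c,0],[0,0,1]])+[x[0],x[1],0]
def iou(cam,P,x,M):
    r=render(cam,place(P,x));return (r&M).sum()/max(1,(r|M).sum())
def fit(name,masks,x0,yaw):
    P=SH[name];n=3 if yaw else 2
    up={c:cv2.resize(m.astype(np.uint8),None,fx=S,fy=S,interpolation=cv2.INTER_NEAREST) for c,m in masks.items()}
    f=lambda x,cs:-sum(iou(c,P,[*x,0][:3],up[c]) for c in cs)/len(cs)
    out={}
    for key,cs in [("both",list(up))]+[(c,[c]) for c in up]:
        best=None
        for y in (np.deg2rad([-60,-30,0,30,60,90]) if yaw==2 else [x0[2] if yaw else 0]):
            s=np.array([[*x0[:2],y][:n]]*(n+1));s[1,0]+=.012;s[2,1]+=.012
            if yaw:s[3,2]+=.2
            r=minimize(f,s[0],args=(cs,),method="Nelder-Mead",options=dict(initial_simplex=s,xatol=2e-4,fatol=1e-4,maxiter=120))
            if best is None or r.fun<best.fun:best=r
        out[key]=best;print(name,key,best.x.round(4),round(-best.fun,3))
    return out["both"].x
def masks(name,xy):
    z=SH[name][:,2].max()/2;out={}
    for c in("top","scene"):
        bot.camera(c);p=proj(c,[*xy,z])[0]
        L=[r for r in bot.silhouettes(c,name) if np.hypot(*(r["uv"]-p))<14]
        if L: out[c]=L[0]["mask"]
        else: print("no mask",name,c)
    return out
def caddymask(cam,xy=(.545,.21)):
    hsv=cv2.cvtColor(bot.camera(cam),cv2.COLOR_BGR2HSV)
    m=cv2.inRange(hsv,(8,70,70),(28,255,255));w=np.zeros_like(m);u=proj(cam,[*xy,.01])[0].astype(int);cv2.circle(w,tuple(map(int,u)),85,255,-1)
    n,l,st,_=cv2.connectedComponentsWithStats(cv2.morphologyEx(m&w,cv2.MORPH_CLOSE,np.ones((3,3))));k=1+st[1:,4].argmax()
    pts=np.argwhere(l==k)[:,::-1].astype(np.int32);o=np.zeros_like(m);cv2.fillConvexPoly(o,cv2.convexHull(pts),1);return o
E
cat > b.py <<'E'
from fit import *
for n,xy,y in [("glue_mid",(.438,-.095),0),("punch_mid",(.46,-.247),2),("jar_mid",(.581,-.247),0),("tape_mid",(.457,-.355),0),("lotion_mid",(.59,-.09),0),("spool_mid",(.58,-.346),0)]:
    fit(n,masks(n,xy),[*xy,0],y)
x=fit("caddy",{c:caddymask(c) for c in("top","scene")},[.545,.21,-.1],1)
print("quarters",place(np.array([[sx*.052,sy*.052,0] for sx in(-1,1) for sy in(-1,1)]),x)[:,:2].round(4))
t=bot.camera("top");s=bot.camera("scene")
Q=place(np.array([[sx*.052,sy*.052,.01] for sx in(-1,1) for sy in(-1,1)]),x)
o=[]
for c,im in(("top",t),("scene",s)):
    im=cv2.resize(im,None,fx=4,fy=4,interpolation=cv2.INTER_CUBIC)
    for P in(place(SH["caddy"],x),Q):
        for u in proj(c,P): cv2.circle(im,tuple(map(int,u*4)),2,(0,0,255),-1)
    u=(proj(c,[*x[:2],.01])[0]*4).astype(int);o.append(im[u[1]-260:u[1]+260,u[0]-200:u[0]+200] if c=="top" else im[u[1]-260:u[1]+260,u[0]-200:u[0]+200])
cv2.imwrite("pics/caddy.png",np.hstack(o))
E
python3 b.py
```

```text
glue_mid both [ 0.4328 -0.1006] 0.844
glue_mid top [ 0.4317 -0.1014] 0.919
glue_mid scene [ 0.4354 -0.0987] 0.853
punch_mid both [ 0.466  -0.2431 -0.4153] 0.803
punch_mid top [ 0.4626 -0.2465 -0.6389] 0.742
punch_mid scene [ 0.4666 -0.2418 -0.4063] 0.914
jar_mid both [ 0.5771 -0.2478] 0.845
jar_mid top [ 0.5744 -0.2495] 0.846
jar_mid scene [ 0.58   -0.2474] 0.916
tape_mid both [ 0.4594 -0.3571] 0.848
tape_mid top [ 0.4593 -0.3593] 0.89
tape_mid scene [ 0.4601 -0.3542] 0.85
lotion_mid both [ 0.59 -0.09] 0.871
lotion_mid top [ 0.5883 -0.0906] 0.906
lotion_mid scene [ 0.5918 -0.0887] 0.915
spool_mid both [ 0.5764 -0.3476] 0.871
spool_mid top [ 0.5756 -0.3486] 0.953
spool_mid scene [ 0.5793 -0.3449] 0.9
caddy both [ 0.5521  0.2087 -0.1126] 0.972
caddy top [ 0.5502  0.2065 -0.1185] 0.98
caddy scene [ 0.5529  0.2102 -0.1145] 0.983
quarters [[0.4946 0.1628]
 [0.5063 0.2662]
 [0.5979 0.1512]
 [0.6096 0.2545]]
```

```bash
sed -i 's/(proj(cam,P)\*S)/(proj(cam,P)*S+1.5)/' fit.py
cat > c.py <<'E'
from fit import *
x=fit("caddy",{c:caddymask(c) for c in("top","scene")},[.552,.209,-.11],1)
print("quarters",place(np.array([[sx*.052,sy*.052,0] for sx in(-1,1) for sy in(-1,1)]),x)[:,:2].round(4))
m=masks("punch_mid",(.464,-.245));p=fit("punch_mid",m,(.464,-.245,0),2)
o=[]
for c in("top","scene"):
    im=cv2.resize(bot.camera(c),None,fx=6,fy=6,interpolation=cv2.INTER_CUBIC)
    u=(proj(c,[*p[:2],.03])[0]*6).astype(int);raw=im.copy()
    cv2.polylines(im,[cv2.convexHull((proj(c,place(SH["punch_mid"],p))*6).astype(np.int32))],True,(0,0,255),1)
    k=cv2.resize(m[c].astype(np.uint8) if c in m else np.zeros((384,512),np.uint8),None,fx=6,fy=6)
    cv2.drawContours(im,cv2.findContours(k,0,1)[0],-1,(255,0,0),1)
    f=lambda a,U,w:a[U[1]-w:U[1]+w,U[0]-w:U[0]+w]
    q=im.copy()
    for P in place(np.array([[sx*.052,sy*.052,.01] for sx in(-1,1) for sy in(-1,1)]),x): cv2.circle(im,tuple(map(int,proj(c,P)[0]*6)),3,(0,0,255),-1)
    cu=(proj(c,[*x[:2],.01])[0]*6).astype(int)
    o.append(np.hstack([f(im,u,140),f(raw,u,140)]));o.append(cv2.resize(f(im,cu,280),(280,280)))
cv2.imwrite("pics/p1.png",np.vstack([np.hstack(o[:2]),np.hstack(o[2:])])[:, :840][:, :])
a=cv2.imread("pics/p1.png");cv2.imwrite("pics/p1.png",cv2.resize(a,(798,532)))
E
python3 c.py
```

```text
caddy both [ 0.5511  0.2089 -0.1118] 0.979
caddy top [ 0.5508  0.208  -0.1138] 0.98
caddy scene [ 0.5516  0.21   -0.1164] 0.98
quarters [[0.4936 0.163 ]
 [0.5052 0.2663]
 [0.597  0.1514]
 [0.6086 0.2547]]
punch_mid both [ 0.4642 -0.2434 -0.4436] 0.884
punch_mid top [ 0.4627 -0.2447 -0.4615] 0.908
punch_mid scene [ 0.4655 -0.2424 -0.4369] 0.92
```

View pics/p1.png

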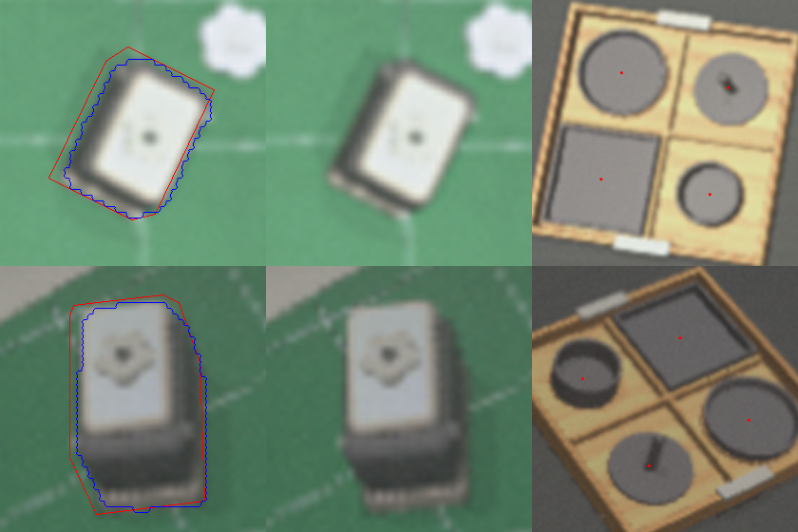

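The picture confirms the caddy fit: the red centre dots lie on all four holders. It also confirms the punch yaw of about -0.45 rad. The first move goes toward the tape and shows which way joint 6 turns. I'll refit the other pieces before that.

```bash
cat > d.py <<'E'
from fit import *
for n,xy,y in [("glue_mid",(.434,-.098),0),("jar_mid",(.578,-.247),0),("tape_mid",(.459,-.357),0),("spool_mid",(.577,-.346),0),("lotion_mid",(.59,-.09),0)]:
    fit(n,masks(n,xy),[*xy,0],y)
E
python3 d.py
python3 -m inch '[40,15,0,0,0,0.12,90, 80,30,0,0,0,0.24,90, 120,45,0,0,0,0.36,90, 160,60,0,0,0,0.48,90, 200,75,0,0,0,0.6,90, 240,90,0,0,0,0.72,90, 280,105,0,0,0,0.84,90, 320,120,0,0,0,0.96,90]'
python3 -c "
from h import *
o=bot.get_obs();print(o['joint_pos'].round(3),o['tool_rot'].round(3))"
```

```text
glue_mid both [ 0.4329 -0.0988] 0.861
glue_mid top [ 0.4315 -0.0988] 0.832
glue_mid scene [ 0.434  -0.0991] 0.896
jar_mid both [ 0.5752 -0.2473] 0.892
jar_mid top [ 0.5747 -0.247 ] 0.936
jar_mid scene [ 0.5777 -0.2475] 0.857
tape_mid both [ 0.4601 -0.3564] 0.91
tape_mid top [ 0.4596 -0.3578] 0.883
tape_mid scene [ 0.4604 -0.356 ] 0.948
spool_mid both [ 0.5767 -0.3459] 0.908
spool_mid top [ 0.5747 -0.3465] 0.897
spool_mid scene [ 0.5776 -0.3456] 0.948
no mask lotion_mid top
lotion_mid both [ 0.5906 -0.0889] 0.929
lotion_mid scene [ 0.5906 -0.0889] 0.929
clock: 4.57
eef_pos: [0.4356, -0.3668, 0.2534]
tool_rot: [0.822, 0.57, -0.0, 0.0]
ft_force: [1.0, -0.8, 0.4]
grip_width: 0.0768
grasp_force: 0.0
[-0.7    0.38   0.199  1.39  -0.     1.23 ] [ 0.822  0.57  -0.     0.   ]
```

```bash
python3 -m inch '[10,4,0,0,0,0.12,100, 18,8,-40,0,0,0.24,100, 18,8,-80,0,0,0.365,100, 18,8,-120,0,0,0.365,100, 18,8,-160,0,0,0.365,100, 18,8,-170,0,0,0.365,100, 18,8,-170,0,0,0.365,100, 18,8,-170,0,0,0.365,100]'
cat > look.py <<'E'
from h import *
import sys
# look.py name z x y : both cameras cropped around a point
n,x,y,z=sys.argv[1],*map(float,sys.argv[2:5]);o=[]
for c in("top","scene"):
    im=cv2.resize(bot.camera(c),None,fx=5,fy=5,interpolation=cv2.INTER_CUBIC);u=(proj(c,[x,y,z])[0]*5).astype(int)
    cv2.circle(im,tuple(map(int,u)),3,(0,0,255),-1);o.append(im[max(0,u[1]-250):u[1]+250,max(0,u[0]-200):u[0]+200])
h=min(a.shape[0] for a in o);cv2.imwrite(f"pics/{n}.png",np.hstack([a[:h] for a in o]))
E
python3 look.py t1 .46 -.357 .018
```

```text
clock: 5.23
eef_pos: [0.4522, -0.3603, 0.0842]
tool_rot: [0.707, 0.707, 0.0, 0.0]
ft_force: [0.6, -0.4, 0.7]
grip_width: 0.0853
grasp_force: 0.0
```

View pics/t1.png

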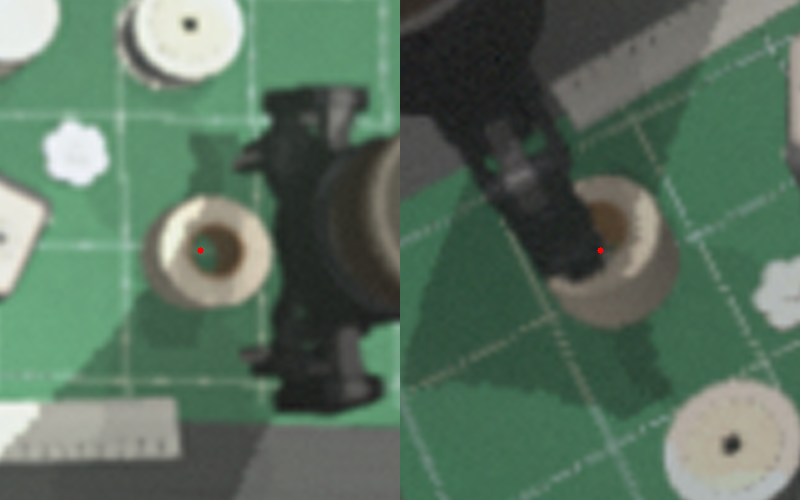

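The roll is at the red dot. The jaws straddle it, and the sideways offset in the picture is height parallax. I'll correct the residual shift, go down and grip.

```bash
python3 -m inch '[7,3.5,0,0,0,0,100, 7,3.5,0,0,0,0,100, 7,3.5,-25,0,0,0,100, 7,3.5,-50,0,0,0,100, 7,3.5,-54,0,0,0,100, 7,3.5,-54,0,0,0,100, 7,3.5,-54,0,0,0,100, 7,3.5,-54,0,0,0,100]'
python3 -m inch '[0,0,0,0,0,0,50, 0,0,0,0,0,0,40, 0,0,0,0,0,0,40, 0,0,0,0,0,0,40, 0,0,0,0,0,0,40, 0,0,0,0,0,0,40, 0,0,0,0,0,0,40, 0,0,0,0,0,0,40]'
```

```text
clock: 6.0
eef_pos: [0.46, -0.3573, 0.0311]
tool_rot: [0.707, 0.707, 0.0, 0.002]
ft_force: [0.1, 0.7, 0.0]
grip_width: 0.0853
grasp_force: 0.0
clock: 6.67
eef_pos: [0.4597, -0.3572, 0.0309]
tool_rot: [0.707, 0.707, 0.0, 0.002]
ft_force: [0.0, 0.4, 6.0]
grip_width: 0.0535
grasp_force: 63.7
```

```bash
python3 -m inch '[0,0,20,0,0,0,40, 0,0,60,0,0,0,40, 0,0,100,0,0,0,40, 0,30,120,0,0,0,40, 0,70,130,0,0,0,40, 10,110,130,0,0,0,40, 20,150,130,0,0,0,40, 30,190,130,0,0,0,40]'
python3 -m inch '[12,40,0,0,0,0,40, 24,80,0,0,0,0,40, 36,120,0,0,0,0,40, 48,160,0,0,0,-0.05,40, 60,200,0,0,0,-0.11,40, 72,240,0,0,0,-0.11,40, 84,280,0,0,0,-0.11,40, 100,310,0,0,0,-0.11,40]'
python3 -m inch '[5,8,0,0,0,0,40,5,8,0,0,0,0,40,5,8,0,0,0,0,40,5,8,0,0,0,0,40]'
cat > s.py <<'E'
from h import *
import sys
o=bot.get_obs();p=o['eef_pos'];print(p.round(4),o['tool_rot'].round(4),round(float(o['grip_width']),4),o['joint_pos'].round(2))
t=list(map(float,sys.argv[1:]));
if t: print("shift mm",((np.array(t[:3])-p)*1000).round(1))
E
python3 s.py .597 .1514 .1
```

```text
clock: 7.33
eef_pos: [0.4888, -0.165, 0.1601]
tool_rot: [0.708, 0.707, 0.0, 0.001]
ft_force: [0.5, 0.5, -0.5]
grip_width: 0.0535
grasp_force: 63.3
clock: 8.0
eef_pos: [0.5882, 0.1469, 0.1594]
tool_rot: [0.744, 0.668, -0.0, -0.0]
ft_force: [0.1, -0.6, 0.3]
grip_width: 0.0539
grasp_force: 63.2
clock: 8.33
eef_pos: [0.5931, 0.1502, 0.159]
tool_rot: [0.745, 0.667, -0.001, -0.0]
ft_force: [-0.1, 0.4, -0.3]
grip_width: 0.054
grasp_force: 63.2
[0.5931 0.1502 0.159 ] [ 7.453e-01  6.667e-01 -8.000e-04 -1.000e-04] 0.054 [ 0.25  0.51  0.16  1.22 -0.    1.93]
shift mm [  3.9   1.2 -59. ]
```

```bash
python3 -m inch '[4,1,0,0,0,0,40,4,1,-35,0,0,0,40,4,1,-64,0,0,0,40,4,1,-64,0,0,0,40,4,1,-64,0,0,0,40,4,1,-64,0,0,0,40]'
python3 s.py; python3 look.py t2 .597 .1514 .052
python3 - <<'E'
import sys;sys.path.insert(0,'.')
from fit import *
z=bot.get_obs()['eef_pos'][2]-.031
for c in("top","scene"):
    bot.camera(c)
    for n in("tape_mid","post_base"):
        for r in bot.spot_point(c,n)[:3]: print(c,n,round(r["confidence"],2),atz(c,r["uv"],z+.018 if n[0]=="t" else .011).round(4))
E
```

```text
clock: 8.83
eef_pos: [0.5986, 0.1519, 0.0968]
tool_rot: [0.745, 0.667, 0.001, 0.0]
ft_force: [0.6, 0.1, -0.9]
grip_width: 0.0539
grasp_force: 63.3
[0.5986 0.1519 0.0968] [7.454e-01 6.667e-01 7.000e-04 4.000e-04] 0.0539 [ 0.25  0.57  0.09  1.08 -0.    1.93]
top tape_mid 0.74 [0.5933 0.1498 0.0848]
top post_base 0.83 [0.6    0.1583 0.011 ]
scene tape_mid 0.74 [0.5947 0.1535 0.0848]
scene tape_mid 0.33 [0.6304 0.1127 0.0848]
scene post_base 0.78 [0.6078 0.1487 0.011 ]
```

View pics/t2.png

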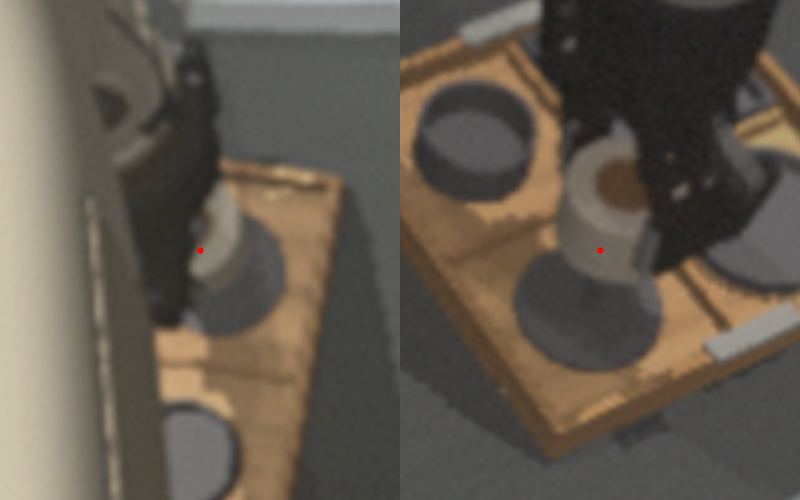

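The roll is held level and hangs over the post foot, with the dot marking the post top. I'll lower it gently.

```bash
python3 -m inch '[-1.5,-0.5,-10,0,0,0,40,-1.5,-0.5,-25,0,0,0,40,-1.5,-0.5,-38,0,0,0,40,-1.5,-0.5,-45,0,0,0,40,-1.5,-0.5,-50,0,0,0,40,-1.5,-0.5,-53,0,0,0,40,-1.5,-0.5,-53,0,0,0,40,-1.5,-0.5,-53,0,0,0,40]'
```

```text
clock: 9.9
eef_pos: [0.5967, 0.1522, 0.0427]
tool_rot: [0.745, 0.667, 0.0, 0.0]
ft_force: [-0.6, -0.1, -0.7]
grip_width: 0.0536
grasp_force: 63.3
```

```bash
python3 -m inch '[0,0,-1,0,0,0,40,0,0,-1,0,0,0,76,0,0,-1,0,0,0,76,0,0,-1,0,0,0,76,0,0,-1,0,0,0,76,0,0,20,0,0,0,76,0,0,60,0,0,0,76,0,0,100,0,0,0,76]'
python3 -m inch '[-30,-20,20,0,0,0.12,80,-40,-60,20,0,0,0.24,80,-50,-100,20,0,0,0.36,80,-60,-140,20,0,0,0.48,80,-70,-180,20,0,0,0.6,80,-80,-220,20,0,0,0.72,80,-90,-260,20,0,0,0.84,80,-100,-295,20,0,0,0.96,80]'
python3 s.py .464 -.2435 .1; python3 look.py t3 .597 .1514 .052
```

```text
clock: 10.57
eef_pos: [0.5946, 0.1516, 0.1414]
tool_rot: [0.745, 0.667, -0.002, -0.001]
ft_force: [1.7, -0.6, -0.6]
grip_width: 0.0649
grasp_force: 0.0
clock: 11.23
eef_pos: [0.4997, -0.1309, 0.1626]
tool_rot: [0.368, 0.93, 0.0, 0.0]
ft_force: [1.1, -2.1, 0.0]
grip_width: 0.068
grasp_force: 0.0
[ 0.4997 -0.1309  0.1626] [3.683e-01 9.297e-01 0.000e+00 4.000e-04] 0.068 [-0.26  0.33 -0.12  1.12 -0.    0.5 ]
shift mm [ -35.7 -112.6  -62.6]
```

View pics/t3.png

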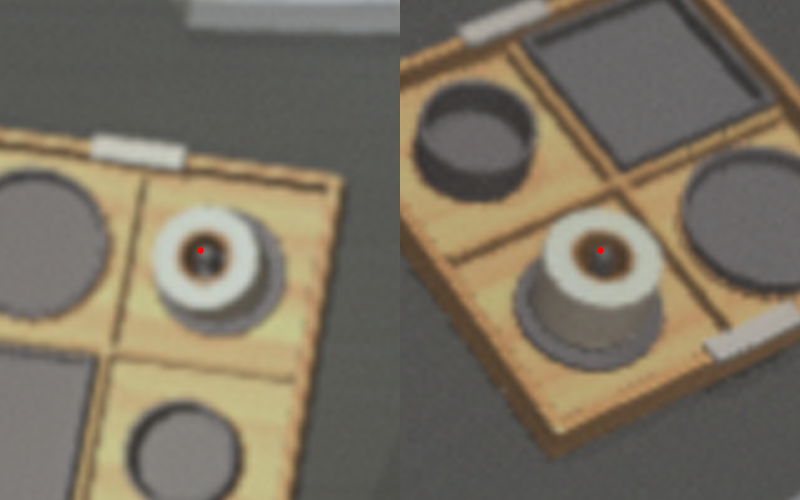

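The roll lies flat on the foot with the rod up through its hole. The punch is next.

```bash
python3 -m inch '[-12,-38,0,0,0,0.12,80,-24,-76,0,0,0,0.24,80,-36,-113,0,0,0,0.3,80,-36,-113,-30,0,0,0.3,80,-36,-113,-60,0,0,0.3,80,-36,-113,-60,0,0,0.3,80,-36,-113,-60,0,0,0.3,80,-36,-113,-60,0,0,0.3,80]'
python3 s.py .464 -.2435 .036
```

```text
clock: 12.0
eef_pos: [0.4652, -0.2418, 0.1034]
tool_rot: [0.228, 0.974, -0.0, 0.0]
ft_force: [0.4, -0.2, 0.1]
grip_width: 0.0682
grasp_force: 0.0
[ 0.4652 -0.2418  0.1034] [ 2.276e-01  9.738e-01 -0.000e+00  5.000e-04] 0.0682 [-0.48  0.4  -0.18  0.99  0.   -0.02]
shift mm [ -1.2  -1.7 -67.4]
```

```bash
python3 -m inch '[-1,-1.5,0,0,0,0,85,-1,-1.5,-25,0,0,0,85,-1,-1.5,-50,0,0,0,85,-1,-1.5,-66,0,0,0,85,-1,-1.5,-67,0,0,0,85,-1,-1.5,-67,0,0,0,85,-1,-1.5,-67,0,0,0,85,-1,-1.5,-67,0,0,0,85]'
python3 -m inch '[0,0,0,0,0,0,60, 0,0,0,0,0,0,45, 0,0,0,0,0,0,25, 0,0,0,0,0,0,25, 0,0,0,0,0,0,25, 0,0,0,0,0,0,25, 0,0,0,0,0,0,25, 0,0,0,0,0,0,25]'
```

```text
clock: 12.67
eef_pos: [0.4649, -0.2444, 0.0373]
tool_rot: [0.228, 0.974, -0.0, 0.002]
ft_force: [-0.4, 0.6, 0.8]
grip_width: 0.073
grasp_force: 0.0
clock: 13.33
eef_pos: [0.4641, -0.2441, 0.0365]
tool_rot: [0.228, 0.974, -0.0, 0.001]
ft_force: [-0.7, 0.0, 6.0]
grip_width: 0.0414
grasp_force: 62.4
```

```bash
python3 -m inch '[0,0,20,0,0,0,25, 0,0,60,0,0,0,25, 0,0,100,0,0,0,25, 0,30,125,0,0,0,25, 0,70,130,0,0,0,25, 0,110,130,0,0,0,25, 0,150,130,0,0,0,25, 5,190,130,0,0,0,25]'
python3 -m inch '[5,40,0,0,0,0,25, 10,80,0,0,0,0,25, 15,120,0,0,0,0.1,25, 20,160,0,0,0,0.2,25, 25,200,0,0,0,0.3,25, 30,240,0,0,0,0.34,25, 35,280,0,0,0,0.34,25, 35,315,0,0,0,0.34,25]'
python3 -m inch '[0,5,-20,0,0,0,25,0,5,-50,0,0,0,25,0,5,-50,0,0,0,25,0,5,-50,0,0,0,25]'
python3 s.py .5052 .2663 .0455
```

```text
clock: 14.0
eef_pos: [0.4668, -0.0524, 0.1653]
tool_rot: [0.229, 0.974, -0.0, -0.0]
ft_force: [-0.4, -0.3, -0.6]
grip_width: 0.041
grasp_force: 61.5
clock: 14.67
eef_pos: [0.5033, 0.2637, 0.1648]
tool_rot: [0.06, 0.998, 0.0, 0.0]
ft_force: [1.4, -0.3, -0.4]
grip_width: 0.0414
grasp_force: 61.5
clock: 15.0
eef_pos: [0.5011, 0.2652, 0.1132]
tool_rot: [0.06, 0.998, -0.002, -0.003]
ft_force: [-0.3, 0.4, -1.4]
grip_width: 0.041
grasp_force: 61.4
[0.5011 0.2652 0.1132] [ 0.0598  0.9982 -0.0018 -0.0028] 0.041 [ 0.49  0.47 -0.04  1.07 -0.    0.61]
shift mm [  4.1   1.1 -67.7]
```

```bash
python3 -m inch '[4,1,0,0,0,0,25,4,1,-30,0,0,0,25,4,1,-50,0,0,0,25,4,1,-60,0,0,0,25,4,1,-66,0,0,0,25,4,1,-66.5,0,0,0,25,4,1,-66.5,0,0,0,25,4,1,-66.5,0,0,0,25]'
```

```text
clock: 15.67
eef_pos: [0.5085, 0.2677, 0.0504]
tool_rot: [0.06, 0.998, 0.001, 0.001]
ft_force: [-0.1, 0.4, -0.6]
grip_width: 0.0413
grasp_force: 61.6
```

```bash
python3 -m inch '[0,0,-2,0,0,0,25,0,0,-3,0,0,0,25,0,0,-4,0,0,0,25,0,0,-4,0,0,0,25,0,0,-4,0,0,0,25]'
```

```text
clock: 16.08
eef_pos: [0.5076, 0.2675, 0.0455]
tool_rot: [0.06, 0.998, 0.0, 0.0]
ft_force: [-1.6, -0.6, 2.7]
grip_width: 0.0413
grasp_force: 61.8
```

Contact is felt (z force up), so I'll release, rise and head back to the jar.

```bash
python3 -m inch '[0,0,0,0,0,0,65,0,0,0,0,0,0,65,0,0,0,0,0,0,65,0,0,0,0,0,0,65,0,0,30,0,0,0,70,0,0,70,0,0,0,75,0,0,110,0,0,0,80,0,-20,120,0,0,0,80]'
python3 -m inch '[0,-40,0,0,0,-0.12,85,5,-80,0,0,0,-0.24,85,10,-120,0,0,0,-0.36,85,20,-160,0,0,0,-0.48,85,30,-200,0,0,0,-0.6,85,40,-240,0,0,0,-0.72,85,50,-280,0,0,0,-0.84,85,60,-320,0,0,0,-0.96,85]'
python3 s.py .5765 -.2473 .16; python3 look.py p2 .5052 .2663 .039
```

```text
clock: 16.75
eef_pos: [0.5106, 0.2512, 0.1716]
tool_rot: [0.058, 0.998, 0.004, 0.005]
ft_force: [1.7, 0.8, 0.6]
grip_width: 0.0684
grasp_force: 0.0
clock: 17.42
eef_pos: [0.5673, -0.0748, 0.1649]
tool_rot: [0.517, 0.856, 0.0, 0.0]
ft_force: [-0.2, 0.8, 0.2]
grip_width: 0.0724
grasp_force: 0.0
[ 0.5673 -0.0748  0.1649] [5.167e-01 8.562e-01 1.000e-04 1.000e-04] 0.0724 [-0.13  0.43  0.04  1.18  0.    0.95]
shift mm [   9.2 -172.5   -4.9]
```

View pics/p2.png

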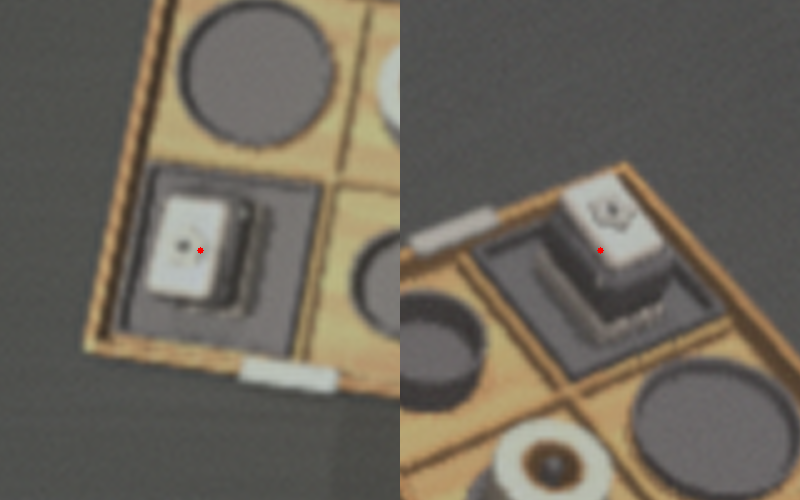

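The punch stands upright in the bin, slightly toward its outer side but well within 28 mm. The jar is next.

```bash
python3 -m inch '[2,-40,0,0,0,-0.12,85,4,-80,0,0,0,-0.24,85,6,-120,0,0,0,-0.36,85,9,-160,0,0,0,-0.485,85,9,-172,0,0,0,-0.485,85,9,-172,-30,0,0,-0.485,85,9,-172,-60,0,0,-0.485,85,9,-172,-60,0,0,-0.485,85]'
python3 -m inch '[0,0,0,0,0,0,85,0,0,0,0,0,0,85]'
python3 s.py .5765 -.2473 .048
```

```text
clock: 18.18
eef_pos: [0.5721, -0.2428, 0.0983]
tool_rot: [0.705, 0.71, -0.002, -0.006]
ft_force: [-1.8, 0.8, -0.8]
grip_width: 0.0729
grasp_force: 0.0
clock: 18.35
eef_pos: [0.5769, -0.2441, 0.106]
tool_rot: [0.704, 0.71, 0.0, 0.0]
ft_force: [-0.2, -0.5, 0.9]
grip_width: 0.0726
grasp_force: 0.0
[ 0.5769 -0.2441  0.106 ] [7.045e-01 7.097e-01 2.000e-04 4.000e-04] 0.0726 [-0.4   0.58  0.13  1.12  0.    1.16]
shift mm [ -0.4  -3.2 -58. ]
```

```bash
python3 -m inch '[0,-3,0,0,0,0,85,0,-3,-20,0,0,0,85,0,-3,-40,0,0,0,85,0,-3,-55,0,0,0,85,0,-3,-58,0,0,0,85,0,-3,-58,0,0,0,85,0,-3,-58,0,0,0,85,0,-3,-58,0,0,0,85]'
python3 -m inch '[0,0,0,0,0,0,70, 0,0,0,0,0,0,60, 0,0,0,0,0,0,40, 0,0,0,0,0,0,40, 0,0,0,0,0,0,40, 0,0,0,0,0,0,40, 0,0,0,0,0,0,40, 0,0,0,0,0,0,40]'
```

```text
clock: 19.02
eef_pos: [0.5777, -0.2482, 0.0489]
tool_rot: [0.705, 0.709, 0.001, 0.002]
ft_force: [-0.3, -0.4, 0.4]
grip_width: 0.0723
grasp_force: 0.0
clock: 19.68
eef_pos: [0.5773, -0.2482, 0.0485]
tool_rot: [0.705, 0.709, 0.001, 0.001]
ft_force: [-0.2, -0.1, 5.0]
grip_width: 0.0503
grasp_force: 61.4
```

```bash
python3 -m inch '[0,0,20,0,0,0,40, 0,0,60,0,0,0,40, 0,0,100,0,0,0,40, 0,30,115,0,0,0,40, 0,70,120,0,0,0,40, 0,110,120,0,0,0,40, 0,150,120,0,0,0,40, 5,190,120,0,0,0,40]'
python3 -m inch '[5,40,0,0,0,0,40, 10,80,0,0,0,0,40, 15,120,0,0,0,-0.05,40, 20,160,0,0,0,-0.1,40, 22,200,0,0,0,-0.1,40, 24,240,0,0,0,-0.1,40, 26,280,0,0,0,-0.1,40, 26,315,0,0,0,-0.1,40]'
python3 -m inch '[0,0,-20,0,0,0,40,0,0,-50,0,0,0,40,0,0,-70,0,0,0,40,0,0,-70,0,0,0,40,0,0,-70,0,0,0,40]'
python3 s.py .6086 .2547 .0595
```

```text
clock: 20.35
eef_pos: [0.5801, -0.0563, 0.1671]
tool_rot: [0.705, 0.709, -0.0, -0.0]
ft_force: [-0.2, -0.3, -0.8]
grip_width: 0.05
grasp_force: 62.7
clock: 21.02
eef_pos: [0.6069, 0.2599, 0.1665]
tool_rot: [0.739, 0.673, -0.0, -0.0]
ft_force: [0.6, 0.2, -0.8]
grip_width: 0.0506
grasp_force: 62.7
clock: 21.43
eef_pos: [0.6059, 0.2567, 0.0952]
tool_rot: [0.74, 0.673, -0.002, -0.001]
ft_force: [0.6, -0.6, -1.1]
grip_width: 0.0506
grasp_force: 62.6
[0.6059 0.2567 0.0952] [ 7.396e-01  6.731e-01 -2.100e-03 -7.000e-04] 0.0506 [ 0.4   0.65  0.23  1.15 -0.    2.07]
shift mm [  2.7  -2.  -35.7]
```

```bash
python3 -m inch '[2,-2,0,0,0,0,40,2,-2,-10,0,0,0,40,2,-2,-22,0,0,0,40,2,-2,-32,0,0,0,40,2,-2,-34,0,0,0,40,2,-2,-35,0,0,0,40,2,-2,-36,0,0,0,40,2,-2,-36,0,0,0,40]'
python3 -m inch '[0,0,0,0,0,0,40,0,0,0,0,0,0,40]'
```

```text
clock: 22.1
eef_pos: [0.6094, 0.2553, 0.0608]
tool_rot: [0.74, 0.673, 0.0, 0.0]
ft_force: [-0.9, 0.1, -1.1]
grip_width: 0.0504
grasp_force: 62.6
clock: 22.27
eef_pos: [0.6096, 0.2554, 0.0614]
tool_rot: [0.74, 0.673, 0.0, 0.0]
ft_force: [0.0, -0.6, -2.0]
grip_width: 0.0503
grasp_force: 62.6
```

```bash
python3 -m inch '[0,0,-2,0,0,0,40,0,0,-3,0,0,0,40,0,0,-3,0,0,0,40,0,0,-3,0,0,0,40]'
python3 -m inch '[0,0,0,0,0,0,75,0,0,0,0,0,0,75,0,0,0,0,0,0,75,0,0,0,0,0,0,75,0,0,30,0,0,0,75,0,0,70,0,0,0,75,0,-20,110,0,0,0,75,-10,-50,120,0,0,0,70]'
python3 -m inch '[-20,-40,0,0,0,0.1,65,-40,-75,0,0,0,0.1,65,-60,-110,0,0,0,0.1,60,-80,-145,0,0,0,0.1,60,-100,-180,0,0,0,0.1,60,-120,-215,0,0,0,0.1,60,-140,-250,0,0,0,0.1,60,-160,-285,0,0,0,0.1,60]'
python3 s.py .433 -.0989 .13; python3 look.py j2 .6086 .2547 .04
```

```text
clock: 22.6
eef_pos: [0.6097, 0.2555, 0.0586]
tool_rot: [0.74, 0.673, 0.001, 0.0]
ft_force: [-0.4, 0.6, 3.1]
grip_width: 0.0503
grasp_force: 62.9
clock: 23.27
eef_pos: [0.6031, 0.2084, 0.184]
tool_rot: [0.738, 0.674, 0.006, 0.002]
ft_force: [1.9, -0.9, 1.9]
grip_width: 0.0598
grasp_force: 0.0
clock: 23.93
eef_pos: [0.438, -0.0811, 0.178]
tool_rot: [0.705, 0.709, 0.0, 0.0]
ft_force: [0.9, -0.0, -0.1]
grip_width: 0.0508
grasp_force: 0.0
[ 0.438  -0.0811  0.178 ] [7.049e-01 7.093e-01 1.000e-04 3.000e-04] 0.0508 [-0.18  0.18 -0.27  1.12 -0.    1.38]
shift mm [ -5.  -17.8 -48. ]
```

View pics/j2.png

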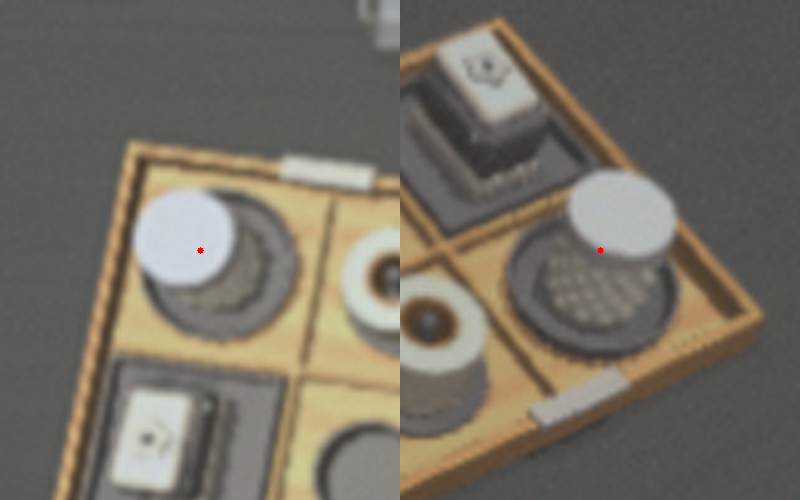

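The jar stands upright in the middle of the dish. Last is the glue bottle. I'll align above its nozzle first.

```bash
python3 -m inch '[-3,-10,0,0,0,0,62,-5,-18,0,0,0,0,62,-5,-18,-20,0,0,0,62,-5,-18,-38,0,0,0,62,-5,-18,-38,0,0,0,62,-5,-18,-38,0,0,0,62,-5,-18,-38,0,0,0,62]'
python3 s.py .433 -.0989 .048; python3 look.py g1 .433 -.0989 .088
```

```text
clock: 24.62
eef_pos: [0.4351, -0.0974, 0.1404]
tool_rot: [0.705, 0.71, 0.0, 0.0]
ft_force: [-0.2, -0.7, 0.2]
grip_width: 0.0531
grasp_force: 0.0
[ 0.4351 -0.0974  0.1404] [7.045e-01 7.097e-01 1.000e-04 2.000e-04] 0.0531 [-0.22  0.22 -0.33  1.02 -0.    1.34]
shift mm [ -2.1  -1.5 -92.4]
```

View pics/g1.png

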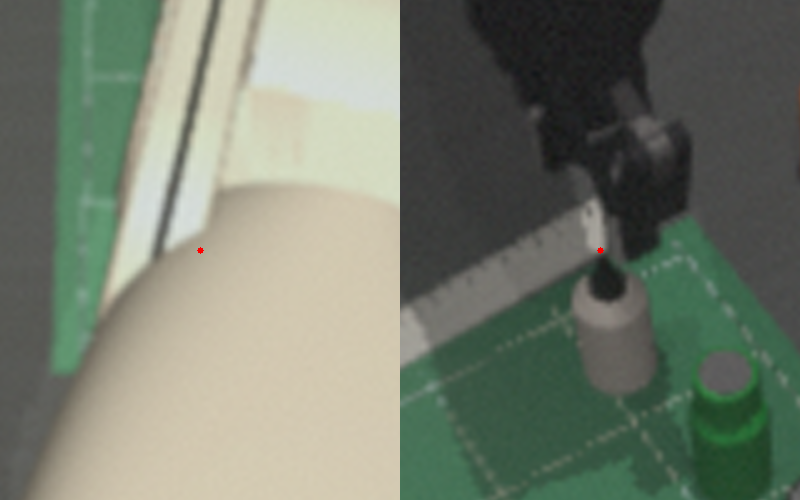

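The nozzle tip is at the dot, between and below the fingers, and the green bottle is clear. I'll go down and grip.

```bash
python3 -m inch '[-2,-1.5,0,0,0,0,62,-2,-1.5,-25,0,0,0,62,-2,-1.5,-50,0,0,0,62,-2,-1.5,-75,0,0,0,62,-2,-1.5,-90,0,0,0,62,-2,-1.5,-92,0,0,0,62,-2,-1.5,-92,0,0,0,62,-2,-1.5,-92,0,0,0,62]'
python3 -m inch '[0,0,0,0,0,0,50, 0,0,0,0,0,0,40, 0,0,0,0,0,0,20, 0,0,0,0,0,0,20, 0,0,0,0,0,0,20, 0,0,0,0,0,0,20, 0,0,0,0,0,0,20, 0,0,0,0,0,0,20]'
```

```text
clock: 25.38
eef_pos: [0.4331, -0.0995, 0.0488]
tool_rot: [0.705, 0.709, 0.0, 0.001]
ft_force: [0.2, -0.1, 0.3]
grip_width: 0.0529
grasp_force: 0.0
clock: 26.05
eef_pos: [0.4336, -0.0996, 0.0495]
tool_rot: [0.705, 0.709, 0.001, 0.001]
ft_force: [-0.6, 0.4, 5.8]
grip_width: 0.0331
grasp_force: 59.1
```

```bash
python3 -m inch '[0,0,25,0,0,0,20, 0,0,65,0,0,0,20, 5,10,100,0,0,0,20, 15,45,105,0,0,0,20, 25,85,105,0,0,0,20, 35,125,105,0,0,0,20, 45,165,105,0,0,-0.05,20, 55,205,105,0,0,-0.1,20]'
python3 -m inch '[5,35,0,0,0,0,20, 7,55,0,0,0,0,20, 7,56,-20,0,0,0,20, 7,56,-45,0,0,0,20, 7,56,-45,0,0,0,20, 7,56,-45,0,0,0,20,7,56,-45,0,0,0,20]'
python3 s.py .4936 .163 .0595; python3 look.py g2 .4936 .163 .032
```

```text
clock: 26.72
eef_pos: [0.4877, 0.1076, 0.154]
tool_rot: [0.741, 0.672, 0.001, 0.001]
ft_force: [1.1, 0.2, -0.9]
grip_width: 0.0333
grasp_force: 59.9
clock: 27.3
eef_pos: [0.4948, 0.1616, 0.109]
tool_rot: [0.74, 0.673, 0.001, 0.0]
ft_force: [0.8, 0.8, -0.2]
grip_width: 0.033
grasp_force: 59.9
[0.4948 0.1616 0.109 ] [7.397e-01 6.729e-01 5.000e-04 2.000e-04] 0.033 [ 0.32  0.39 -0.18  1.   -0.    1.98]
shift mm [ -1.2   1.4 -49.5]
```

View pics/g2.png

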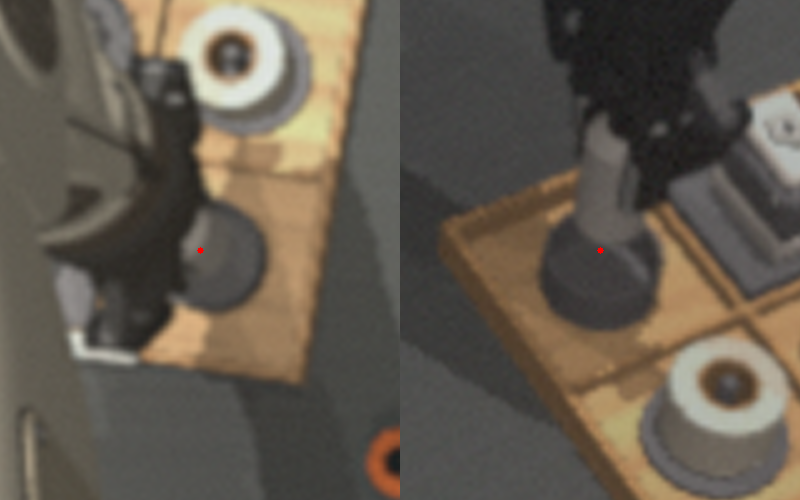

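The bottle hangs upright over the cup. I'll lower it in.

```bash
python3 -m inch '[-1.5,0.5,0,0,0,0,20,-1.5,0.5,-15,0,0,0,20,-1.5,0.5,-25,0,0,0,20,-1.5,0.5,-35,0,0,0,20,-1.5,0.5,-43,0,0,0,20,-1.5,0.5,-47,0,0,0,20,-1.5,0.5,-47,0,0,0,20,-1.5,0.5,-47,0,0,0,20]'
python3 -m inch '[0,0,-2,0,0,0,20,0,0,-2,0,0,0,20,0,0,-2,0,0,0,20]'
```

```text
clock: 28.07
eef_pos: [0.4927, 0.1622, 0.0606]
tool_rot: [0.74, 0.673, -0.0, -0.0]
ft_force: [0.4, -0.5, -0.7]
grip_width: 0.0335
grasp_force: 59.9
clock: 28.32
eef_pos: [0.4933, 0.1624, 0.0595]
tool_rot: [0.74, 0.673, 0.001, 0.0]
ft_force: [-0.7, -0.8, 3.5]
grip_width: 0.0335
grasp_force: 60.1
```

Contact with the floor is felt. I'll release, rise straight up and back away.

```bash
python3 -m inch '[0,0,0,0,0,0,62,0,0,0,0,0,0,62,0,0,0,0,0,0,62,0,0,0,0,0,0,62,0,0,30,0,0,0,62,0,0,70,0,0,0,62,0,0,110,0,0,0,62,0,0,140,0,0,0,62]'
python3 -m inch '[-20,-35,0,0,0,0,62,-40,-70,0,0,0,0,62,-60,-105,0,0,0,0,62,-80,-140,0,0,0,0,62,-90,-175,0,0,0,0,62,-90,-210,0,0,0,0,62,-90,-250,0,0,0,0,62,-90,-290,0,0,0,0,62]'
python3 -m inch '[-20,-40,0,0,0,0,62,-40,-80,0,0,0,0,62,-50,-120,0,0,0,0,62,-50,-160,0,0,0,0,62,-50,-200,0,0,0,0,62,-50,-200,0,0,0,0,62,-50,-200,0,0,0,0,62]'
cat > e.py <<'E'
from fit import *
Zf=dict(glue_mid=(.010,.4936,.163),punch_mid=(.009,.5052,.2663),jar_mid=(.010,.6086,.2547),tape_mid=(.011,.597,.1514),lotion_mid=(0,.5906,-.0889),spool_mid=(0,.5767,-.346))
for n,(z,x,y) in Zf.items():
    SH[n]=SH[n]+[0,0,z];m=masks(n,(x,y))
    if m: r=fit(n,m,[x,y,-.11],1 if n[0]=="p" else 0);print("  off mm",((r[:2]-[x,y])*1000).round(1))
E
python3 e.py; python3 look.py end .55 .209 .03
```

```text
clock: 28.98
eef_pos: [0.4933, 0.1624, 0.2017]
tool_rot: [0.74, 0.673, 0.001, 0.0]
ft_force: [1.2, 0.0, 0.0]
grip_width: 0.053
grasp_force: 0.0
clock: 29.65
eef_pos: [0.4022, -0.1293, 0.1991]
tool_rot: [0.739, 0.673, 0.0, 0.0]
ft_force: [0.4, 0.6, 0.4]
grip_width: 0.053
grasp_force: 0.0
clock: 30.23
eef_pos: [0.3522, -0.3297, 0.1983]
tool_rot: [0.741, 0.671, 0.0, -0.0]
ft_force: [-0.9, 0.2, -0.6]
grip_width: 0.0534
grasp_force: 0.0
glue_mid both [0.4925 0.1623] 0.855
glue_mid top [0.4915 0.1617] 0.92
glue_mid scene [0.4928 0.1642] 0.833
  off mm [-1.1 -0.7]
punch_mid both [ 0.5067  0.2664 -0.3135] 0.847
punch_mid top [ 0.5054  0.2652 -0.2461] 0.85
punch_mid scene [ 0.5068  0.2674 -0.3489] 0.864
  off mm [1.5 0.1]
jar_mid both [0.6091 0.2571] 0.924
jar_mid top [0.6082 0.2564] 0.922
jar_mid scene [0.6094 0.2567] 0.928
  off mm [0.5 2.4]
tape_mid both [0.5956 0.1531] 0.883
tape_mid top [0.5947 0.1525] 0.877
tape_mid scene [0.596  0.1535] 0.901
  off mm [-1.4  1.7]
lotion_mid both [ 0.5885 -0.0898] 0.892
lotion_mid top [ 0.5885 -0.0897] 0.945
lotion_mid scene [ 0.5897 -0.0891] 0.84
  off mm [-2.1 -0.9]
spool_mid both [ 0.5777 -0.345 ] 0.89
spool_mid top [ 0.5756 -0.3453] 0.843
spool_mid scene [ 0.5784 -0.3449] 0.948
  off mm [1. 1.]
```

View pics/end.png

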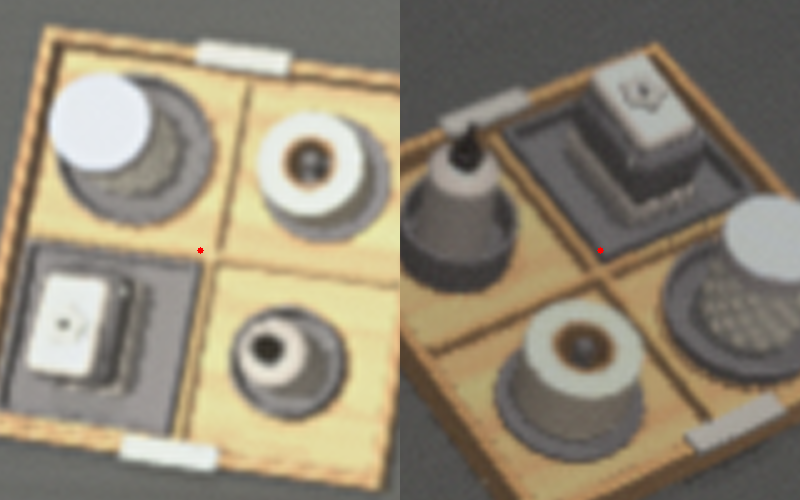

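All four pieces stand upright in their holders: jar in the dish (top-left), roll on the post, punch in the bin and glue in the cup. The fits put each within 3 mm of its centre, and the lotion and spool have not moved. I'm handing it in.

```bash
python3 -c "
from workcell import bot
print(bot.job_done())"
```

```text
the job is handed in; nothing more can be done
None
```

The kit is packed and the job handed in at about 30 s on the robot's clock: my last camera check put glue, punch, jar and tape upright within about 3 mm of their holders' centres, with the broad-capped bottle and the spool where they began; the hand-in returned no verdict.

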